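# Free the brass plate from the engraving rest

### The job

Lift the clamp bar of the sloping engraving rest and swing it up and back so that it stands open by itself, then slide the brass plate lengthwise out from under the keeper. Lay the plate flat on the rectangular steel bench block, centred and with its length along the block's length, face up or down, without dropping it; let go of it, and leave the bar open and the other things on the bench undisturbed.

Things in the scene. Friction and masses are not known exactly. Their poses are not given: they have to be found in the camera images.
- bed: Sloping wooden bed of the fixed engraving rest, 30 deg, low edge to the robot. Origin on its top face, 95 mm above the bench. x up the slope (away from robot), y level, to the left, along the plate's length and the way it slides out, z normal to the bed. Spans x -58 to 58, y -70 to 25 mm, 18 mm thick; nothing under the plate beyond y = 25. Its base board is 150 x 110 x 14 mm.
- keeper (a point): Centre of the fixed steel keeper roof at the bed's right end, bed x 2, y -56, z 10.5 mm; axes as the bed's. It covers bed y -70 to -42, x -26 to 30, z 8 to 13 mm; an end stop at y = -66 closes it, so the plate leaves only towards +y.
- ledge (a point): Middle of the steel ledge, 5 mm high and 6 mm wide, at bed x -21.5 mm, y -66.5 to 21.5, on which the plate's lower long edge leans. Axes as the bed's.
- bar (a joint): Angle of the steel clamp bar: 0 lying across the plate, parallel to the bed; grows as its handle end is lifted and swung up and away from the robot, stop at 2.2 rad (2.09 rad is upright). The hinge axis is along the bed's y. Stiff friction hinge (0.2 N m): it stays where it is left; about 3 N at the handle moves it.
- bar_hinge (a point): Point on the hinge axis of the clamp bar, at bed x 48, y -12, z 10.5 mm; steel cheeks beside it (bed x 39 to 57, y -26 to 2) stand 18 mm high. Axes turn with the bar.
- bar_handle (a point): Middle of the wooden grip at the free end of the clamp bar, 130 mm from the hinge: 34 mm long (along the bar), 14 mm wide (along the bed's y), 12 mm thick, overhanging the bed's low edge, free at both sides and 40 mm below. Axes turn with the bar: x from handle to hinge, y along the hinge. The bar is 16 mm wide, 7 mm thick.
- plate: Loose brass plate 36 (x) x 130 (y) x 6 mm (z), about 0.24 kg. Origin at the centre of its underside, z normal to its face. At the start parallel to the bed, under the bar, on the ledge, its right end 14 to 23 mm under the keeper (2 mm gap above), its left end 42 to 49 mm beyond the bed, to be pinched there across its 36 mm width by a tool square to the bed.
- bench_block: Rectangular steel bench block, fixed: 70 (x) x 150 (y) x 22 mm high, origin at the centre of its underside; flat top at 22 mm. It changes places with the round wooden block.
- round_block: Round dark wooden block, 84 mm across, 22 mm high, fixed; origin at the centre of its underside. Not to be used.
- cup: White cup, 72 mm across, 85 mm high, loose and light; origin at the centre of its underside. Leave alone.
- graver: Graver with a handle, 150 mm long, lying on the bench to the right, loose. Leave alone.
Things that resemble listed ones, but are neither listed nor needed, are in the scene too. Several things have the shape of the plate; the one meant has the colours described above. What is shaped like the part that bears bed but green is not meant.

How it is judged:
By the outcome, as a careful person would: the job done as asked, in the order asked, and still so for the second after the job is handed in, with the robot touching nothing.
It also fails if it takes over 56 s, if anything falls off the work surface, if the arm or the gripper's body presses on something with over 40 N, if the wrist force passes 120 N, or if a joint passes its speed limit or range.

### The arm

A 6-joint arm with a two-finger parallel gripper is mounted at the origin on the work surface. World frame = base frame: x ahead of the robot, y to its left, z up, the work surface at z = 0. Lengths are in mm, angles in degrees, forces in N, time in s.
With the tool pointing down it reaches from about 300 to 850 mm from the base axis. Payload 4.2 kg.
Tool frame: the origin (TCP) lies on the centre line of the jaws, within the pads' length; the fingertips stand 14 mm ahead of it and the grasp point (between the pads) lies 5 mm behind it (env.finger_overhang is the z of the fingertips in the tool frame, in mm); z points along the fingers, y is the line along which they close (so a half turn about z gives the same grasp; the last joint's range is limited). The gripper opens to 91 mm and grips with 3 to 60 N. Pads are 32 mm wide; open, the fingers measure 118 mm over their backs; the gripper's body (76 mm by 178 mm) begins 60 mm behind the grasp point.
Start: joints at [-78.094, 18.312, 89.639, -0, 72.044, -1.146], TCP at [129.857, -560.16, 227.976] pointing down, gripper open.
Joint ranges: [-177.97, 177.97], [-48.28, 115.42], [12.27, 149.76], [-77.06, 257.06], [2.81, 150.46], [-146.56, 146.56]. Speed limits (degrees/s): [147.25, 147.25, 180, 180, 180, 180].

### API

Orientations are given as [roll, pitch, yaw] about the fixed x, y, z axes, in that order (R = Rz(yaw) Ry(pitch) Rx(roll)).
In Python, from workcell import sensors, viewer, env gives the robot as it stands. The module is installed in compiled form; this text tells all that it offers.
- The arm moves only by the tool step_arm, never from a script. Its argument "plan" is one flat list of numbers, 6 for each row, row after row: the shift along the tool's x, y, z in cm, then the turn, a rotation vector about the tool's x, y, z in rad. In form: [x, y, z, wx, wy, wz, x, y, z, wx, wy, wz, ...]. A call has 1 to 5 rows; each row shifts and turns the commanded pose from where the row before left it, along the tool's axes as they then stand; what a row does not reach is not made up. A row lasts 1/12 s, in which the tool goes at most 41.7 mm and 7.16 degrees, less where a joint would pass 70% of its speed; a pose out of reach is approached as far as the arm can. A call is refused whole if a number of a shift passes 4.17 or a number of a turn 0.125, either way. A call with a gripper value outside its range is refused whole. "hand" is the finger opening in cm, from 0 to 9.12, set as the call begins (left out, the last holds). The fingers move at their own pace and stop on an object; "newtons" is the grip in N (left out, the last holds). Time passes only in rows, so rows that do not move let the fingers close. It gives the time, the measured TCP pose, the force, the opening and the grip force at its end, in the units of the state.
- sensors.state(): the state, without advancing time (a new reading comes with each control period).
- viewer.grab_frame(name): name is "scene" or "top" or "wrist"; returns a dict with "img" (480x640x3 uint8, red, green, blue), "fx", "fy", "cx", "cy" (pixels), "position" and "attitude" of the camera in the world. Camera axes: x right, y down, z forward; pixel columns grow to the right and rows downward; lengths in mm; the calibration is good to about 2 mm. A picture is of the moment at which its call begins. There is no depth.
- env.job_done(): hands the job in; it is judged then, once.
Trained networks look in a picture, given as the dict that the camera call returned (one of the last four; its "shot" number tells which), for a name from the list of things; names that differ only in an ending like _2 or _b are one class to them, and where a whole thing is asked for, a point or a joint stands for the part that bears it (a point fixed in the world has none). Each returns a list of dicts, best first, with "score" (0 to 1); they miss things now and then, are a little off and sometimes report something else, mostly with a low value. They report only what shows in the picture. A call takes as long as a camera call. They do not tell look-alikes from the thing itself.
- viewer.boxes_of(name, picture): "location" ([column, row] in pixels, amid what is visible of it).
- viewer.pinpoint(name, picture): "location" ([column, row] in pixels: a listed point, or the origin of a listed thing).
The state is a dict: "time_s": time; "qpos": joint angles; "qvel": joint speeds; "effort": joint torques, N m; "ee_pos": TCP position; "ee_rot": TCP orientation; "force": force on the tool from outside, world axes, zero at the start; "torque": the same for the moment, N m; "gripper_width": finger opening in mm; "gripper_force": force on a finger pad.
Only numpy, scipy, OpenCV 4.12 (cv2) and the standard library are available. Lean on these libraries where they do the work, as an engineer would, in place of code of your own. Each camera call takes 0.05 s, during which the arm holds its last target. There are 200 camera calls.

## Working session

There is one attempt and no reset: what is moved stays moved. The work goes in short steps, Python scripts to look and compute and a tool call to move; the robot and the scene stay as the last step left them, time stands still between calls to the robot, and variables do not carry over. Pictures are saved under pics/ and viewed, at most 10 in all, crops included, and the job is handed in when it is done.

Besides the shell and the picture viewer there is one more tool, called after "Call:" as a command line: name --argument value ..., lists and objects as JSON in quotes. step_arm: Moves the arm, as the interface text tells. Its arguments: {"type":"object","properties":{"plan":{"type":"array","items":{"type":"number"}},"hand":{"type":"number"},"newtons":{"type":"number"}},"required":["plan"]}

```bash
mkdir -p pics; cat > h.py <<'E'
import numpy as np, cv2
from scipy.spatial.transform import Rotation as R
from workcell import sensors, viewer, env
def att(f):
    a=np.array(f["attitude"],float)
    return a if a.shape==(3,3) else (R.from_euler('xyz',a,degrees=True).as_matrix() if a.size==3 else None)
def ray(f,px):
    d=np.array([(px[0]-f["cx"])/f["fx"],(px[1]-f["cy"])/f["fy"],1.]); d=att(f)@d
    return np.array(f["position"],float),d/np.linalg.norm(d)
def atz(f,px,z):
    o,d=ray(f,px); return o+d*(z-o[2])/d[2]
def proj(f,p):
    c=att(f).T@(np.array(p,float)-np.array(f["position"])); return [f["fx"]*c[0]/c[2]+f["cx"],f["fy"]*c[1]/c[2]+f["cy"]]
def tri(rs):
    A=0;b=0
    for o,d in rs:
        M=np.eye(3)-np.outer(d,d);A=A+M;b=b+M@o
    return np.linalg.solve(A,b)
def save(f,n): cv2.imwrite("pics/"+n,f["img"][:,:,::-1])
E
python3 - <<'E'
from h import *
np.set_printoptions(precision=1,suppress=True)
for c in ["scene","top"]:
    f=viewer.grab_frame(c); save(f,c+"0.png"); print(c,f["position"],f["attitude"],f["fx"])
    for n in ["bed","keeper","ledge","bar_hinge","bar_handle","plate","bench_block","round_block","cup","graver"]:
        z={"bed":95,"bar_handle":70,"plate":105,"keeper":80,"ledge":88,"bar_hinge":128}.get(n,0)
        for r in viewer.pinpoint(n,f)[:4]:
            print(n,round(r["score"],2),np.array(r["location"]),atz(f,r["location"],z))
print(sensors.state())
E
```

```text
scene [1097.   235.3 1077. ] [-145.1   -0.7  117.8] 623.5185230254382
bed 0.92 [268.1 249.3] [ 547.7 -143.9   95. ]
bed 0.66 [275.9 150.2] [ 319.6 -258.1   95. ]
bed 0.32 [480.4 325.5] [510.6 266.4  95. ]
keeper 0.93 [244.  232.5] [ 527.4 -211.4   80. ]
keeper 0.82 [255.8 133.2] [ 284.7 -330.1   80. ]
ledge 0.75 [272.5 143. ] [ 299.2 -278.7   88. ]
ledge 0.63 [267.5 240.9] [ 527.4 -157.5   88. ]
bar_hinge 0.86 [250.9 252.9] [ 587.9 -154.8  128. ]
bar_hinge 0.55 [259.6 146.4] [ 352.5 -276.5  128. ]
bar_handle 0.79 [288.6 231.1] [ 476.7 -139.7   70. ]
bar_handle 0.52 [291.7 136.5] [ 247.2 -260.4   70. ]
plate 0.69 [273.1 255.7] [ 561.3 -124.5  105. ]
plate 0.68 [344.4 312.9] [606.3  46.2 105. ]
bench_block 0.83 [477.7 324.5] [454.2 264.    0. ]
round_block 0.57 [392.  391.4] [655.9 172.4   0. ]
cup 0.81 [400.  265.3] [400.6  77.6   0. ]
cup 0.43 [289.2 233. ] [ 437.3 -162.3    0. ]
graver 0.78 [186.2 187.5] [ 437.4 -425.3    0. ]
top [ 353.5  -58.  1210.5] [-173.9    0.5  -88.7] 497.77283524099374
bed 0.92 [370.2 201.9] [ 551.8 -145.6   95. ]
bed 0.82 [417.4 308. ] [ 315.8 -253.1   95.
[... 590 characters left out ...]
 ]
bench_block 0.56 [194.8 247.6] [446.7 274.    0. ]
bench_block 0.37 [365.4 198.5] [ 577.  -141.2    0. ]
round_block 0.86 [238.3 166.7] [650.6 175.7   0. ]
round_block 0.45 [369.7 239.4] [ 475.9 -153.     0. ]
cup 0.97 [277.2 269.9] [396.7  70.6   0. ]
graver 0.64 [475.3 259.6] [ 432.2 -409.7    0. ]
{'time_s': 1.1, 'qpos': array([-78.1,  18.3,  89.6,   0. ,  72. ,  -1.1]), 'qvel': array([ 0. , -0.1, -0.1,  0. , -0. ,  0.1]), 'effort': array([ -0. , -41.2, -23.2,   0.1,   0. ,   0. ]), 'ee_pos': array([ 129.9, -560.1,  228. ]), 'ee_rot': array([180. ,  -0. ,  13.1]), 'force': array([0.8, 0.4, 0.5]), 'torque': array([ 0.,  0., -0.]), 'gripper_force': 0.0, 'gripper_width': 91.5540802175592}
```

```bash
python3 - <<'E'
import cv2
a=cv2.imread("pics/top0.png");b=cv2.imread("pics/scene0.png")
cv2.imwrite("pics/crop1.png",cv2.resize(b[90:390,150:550],(800,600),interpolation=cv2.INTER_CUBIC))
E
```

```text
(no output)
```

View pics/top0.png

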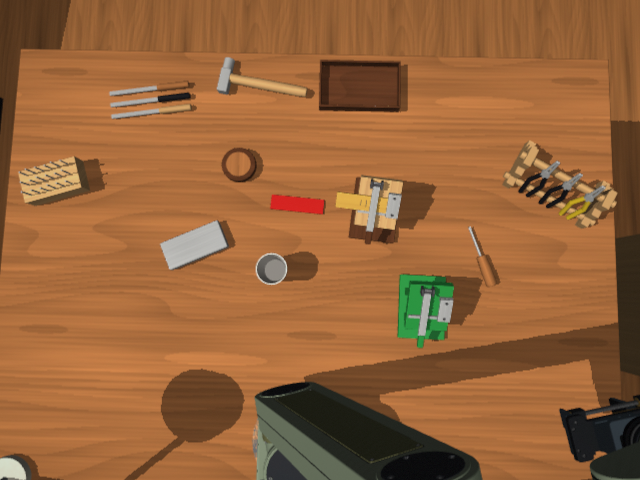

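View pics/crop1.png

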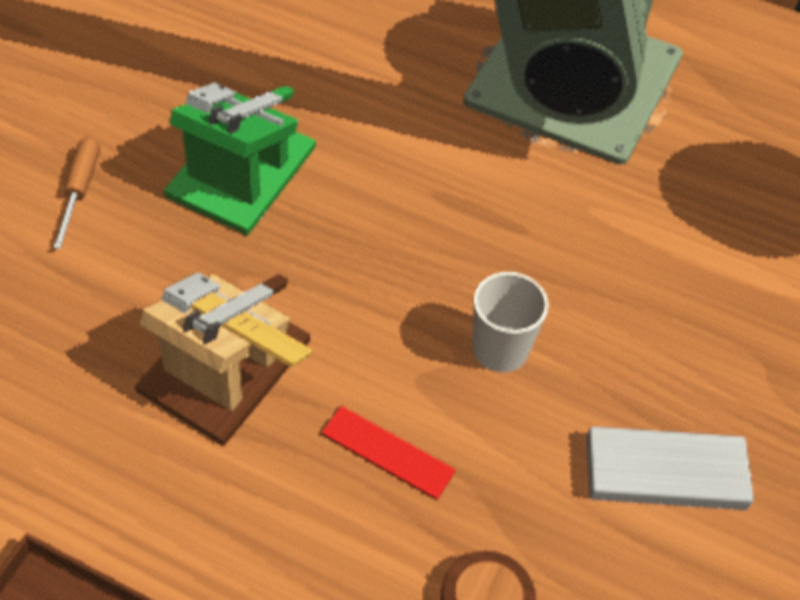

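The wooden rest at top-view px (370,202), with the brass plate jutting left to (340,200), is the one meant. The green rest (417,308) and the red plate (297,205) are look-alikes. The steel block is at (194,247) and the round wooden one at (238,167). The enlarged crop confirms this: pale wood with a brass plate at crop px (255,330).

```bash
python3 - <<'E'
from h import *
from scipy.optimize import least_squares
np.set_printoptions(precision=2,suppress=True)
B={"bed":[0,0,0],"keeper":[2,-56,10.5],"ledge":[-21.5,-22.5,2.5],"bar_hinge":[48,-12,10.5],"bar_handle":[-82,-12,10.5]}
T=R.from_euler('y',-30,degrees=True).as_matrix()
f={c:viewer.grab_frame(c) for c in ["scene","top"]}
obs={"scene":{"bed":(268.1,249.3),"keeper":(244,232.5),"ledge":(267.5,240.9),"bar_hinge":(250.9,252.9),"bar_handle":(288.6,231.1),"plate":(273.1,255.7)},
"top":{"bed":(370.2,201.9),"keeper":(389.7,207.5),"ledge":(377,215.7),"bar_hinge":(373.9,181.5),"bar_handle":(367,240),"plate":(362.9,200.9)}}
def W(p,b): return np.array([p[0],p[1],95])+R.from_euler('z',p[2]).as_matrix()@T@np.array(b,float)
def res(p,c=None):
    r=[]
    for k in ([c] if c else obs):
        for n,px in obs[k].items():
            b=B[n] if n in B else [-0.5,p[3],0]
            r+=list(np.array(proj(f[k],W(p,b)))-px)
    return np.array(r)
for c in [None,"scene","top"]:
    s=least_squares(res,[550,-145,0,10],args=(c,),loss="soft_l1",x_scale=[10,10,.1,10]);print(c,s.x[:2],np.degrees(s.x[2]),s.x[3]);
    if c is None: print(res(s.x).reshape(-1,2)); p=s.x
for n in B: print(n,W(p,B[n]))
# plate/ block masks in plane
for c in f:
    g=f[c]; hsv=cv2.cvtColor(g["img"],cv2.COLOR_RGB2HSV)
    u,v=(477,324) if c=="scene" else (194,247)
    m=((hsv[...,1]<60)&(hsv[...,2]>90)).astype(np.uint8); w=np.zeros_like(m); w[v-45:v+45,u-60:u+60]=m[v-45:v+45,u-60:u+60]
    n,l,st,_=cv2.connectedComponentsWithStats(w); k=l==l[v,u]
    P=np.array([atz(g,(x,y),22)[:2] for y,x in zip(*np.nonzero(k))],np.float32)
    print(c,"block",cv2.minAreaRect(P),P.mean(0))
E
```

```text
None [ 550.83 -140.57] -7.650074214541123 11.65572617770041
[[ 0.67  1.89]
 [ 2.52  0.24]
 [-1.37  0.18]
 [-0.44 -1.64]
 [-0.29  0.42]
 [ 0.69 -1.59]
 [-2.23  0.39]
 [ 3.08 -0.67]
 [-0.83 -2.76]
 [ 3.    2.98]
 [ 0.23 -2.41]
 [-0.05  0.82]]
scene [ 551.07 -140.87] -7.50407433771704 11.889444230475153
top [ 550.02 -139.04] -6.903041903221389 10.223072666415025
bed [ 550.83 -140.57   95.  ]
keeper [ 539.89 -195.6   105.09]
ledge [ 528.15 -160.22   86.42]
bar_hinge [ 585.23 -157.29  128.09]
bar_handle [ 473.65 -142.31   63.09]
scene block ((458.423828125, 273.8424987792969), (76.45040893554688, 149.4374542236328), 23.80476188659668) [459.06 274.11]
top block ((452.04144287109375, 271.80377197265625), (70.39946746826172, 148.7277374267578), 23.751554489135742) [451.67 271.8 ]
```

```bash
cat >> h.py <<'E'
def cur():
    s=sensors.state(); return np.array(s["ee_pos"],float),R.from_euler('xyz',s["ee_rot"],degrees=True),s
YAW=-7.65; O=np.array([550.8,-140.6,95.])
BR=R.from_euler('z',YAW,degrees=True)*R.from_euler('y',-30,degrees=True)
def bed(b): return O+BR.apply(b)
def plan(wps,lin=35,ang=5,start=None):
    p,r=start if start else cur()[:2]
    n=0;out=[]
    for P,Q in wps:
        P=np.array(P,float);d=P-p;w=(r.inv()*Q).as_rotvec()
        k=int(max(1,np.ceil(np.linalg.norm(d)/lin),np.ceil(np.degrees(np.linalg.norm(w))/ang)))
        for i in range(k):
            t=r.inv().apply(d/k)/10
            out.append([round(float(x),2) for x in t]+[round(float(x),4) for x in w/k]); r=r*R.from_rotvec(w/k)
        p=P;r=Q
    for i in range(0,len(out),5): print(sum(out[i:i+5],[]))
def rpy(*a): return R.from_euler('xyz',a,degrees=True)
E
python3 - <<'E'
from h import *
plan([([473.6,-142.3,170],rpy(180,0,-7.65))])
E
```

```text
[2.68, -2.06, 0.36, 0.0, 0.0, 0.0226, 2.64, -2.12, 0.36, 0.0, 0.0, 0.0226, 2.59, -2.18, 0.36, 0.0, 0.0, 0.0226, 2.54, -2.24, 0.36, 0.0, 0.0, 0.0226, 2.49, -2.29, 0.36, 0.0, 0.0, 0.0226]
[2.43, -2.35, 0.36, 0.0, 0.0, 0.0226, 2.38, -2.4, 0.36, 0.0, 0.0, 0.0226, 2.33, -2.46, 0.36, 0.0, 0.0, 0.0226, 2.27, -2.51, 0.36, 0.0, 0.0, 0.0226, 2.21, -2.56, 0.36, 0.0, 0.0, 0.0226]
[2.15, -2.61, 0.36, 0.0, 0.0, 0.0226, 2.09, -2.66, 0.36, 0.0, 0.0, 0.0226, 2.03, -2.7, 0.36, 0.0, 0.0, 0.0226, 1.97, -2.75, 0.36, 0.0, 0.0, 0.0226, 1.91, -2.79, 0.36, 0.0, 0.0, 0.0226]
[1.85, -2.83, 0.36, 0.0, 0.0, 0.0226]
```

Call:
step_arm --plan '[2.7,-2.1,0.36,0,0,0.0226,2.6,-2.1,0.36,0,0,0.0226,2.6,-2.2,0.36,0,0,0.0226,2.5,-2.2,0.36,0,0,0.0226,2.5,-2.3,0.36,0,0,0.0226]' --hand 5

```text
time_s: 1.62
ee_pos: [237.6, -428.3, 209.9]
ee_rot: [180.0, -0.0, 6.5]
force: [0.7, -0.0, 0.1]
gripper_width: 60.8
gripper_force: 0.0
```

Call:
step_arm --plan '[2.4,-2.35,0.36,0,0,0.0226,2.4,-2.4,0.36,0,0,0.0226,2.3,-2.5,0.36,0,0,0.0226,2.3,-2.5,0.36,0,0,0.0226,2.2,-2.6,0.36,0,0,0.0226]'

```text
time_s: 2.03
ee_pos: [345.0, -296.9, 192.0]
ee_rot: [180.0, -0.0, 0.0]
force: [0.9, 0.6, -0.8]
gripper_width: 50.1
gripper_force: 0.0
```

Call:
step_arm --plan '[2.15,-2.6,0.36,0,0,0.0226,2.1,-2.7,0.36,0,0,0.0226,2.0,-2.7,0.36,0,0,0.0226,2.0,-2.8,0.36,0,0,0.0226,1.9,-2.8,0.36,0,0,0.0226]'

```text
time_s: 2.45
ee_pos: [452.5, -165.1, 174.0]
ee_rot: [180.0, -0.0, -6.4]
force: [0.6, -0.3, 0.4]
gripper_width: 50.2
gripper_force: 0.0
```

Call:
step_arm --plan '[1.85,-2.8,0.36,0,0,0.0226,0,0,0,0,0,0,0,0,0,0,0,0]'

```text
time_s: 2.7
ee_pos: [473.6, -139.7, 170.1]
ee_rot: [180.0, 0.0, -7.5]
force: [0.1, -0.5, 0.1]
gripper_width: 50.3
gripper_force: 0.0
```

```bash
python3 - <<'E'
from h import *
np.set_printoptions(precision=1,suppress=True)
p,r,s=cur();print(p,s["ee_rot"],s["time_s"],s["qpos"])
f=viewer.grab_frame("wrist");save(f,"w1.png");print(f["position"],f["attitude"])
for n,b in {"bar_handle":[-82,-12,10.5],"bar_hinge":[48,-12,10.5],"ledge":[-21.5,-22.5,2.5],"keeper":[2,-56,10.5],"bed":[0,0,0],"plate":[-.5,6,0]}.items():
    w=bed(b)
    for q in viewer.pinpoint(n,f)[:2]: print(n,round(q["score"],2),np.array(q["location"]),np.array(proj(f,w)),atz(f,q["location"],w[2])-w)
E
```

```text
[ 473.6 -139.7  170.1] [180.    0.   -7.5] 2.7 [-17.8  13.8 105.1  -0.   61.2  79.7]
[ 548.6 -150.7  327.1] [164.5   0.  -97.5]
bar_handle 0.71 [321.9 242.8] [321.9 245.8] [ 2.5 -0.4 -0. ]
bar_hinge 0.63 [323.2  75.6] [323.2  78.5] [ 1.4 -0.2  0. ]
ledge 0.96 [341.3 172. ] [337.2 177.9] [ 3.7 -3.3  0. ]
keeper 0.83 [391.3 151.8] [391.6 154.4] [1.6 0.1 0. ]
bed 0.84 [302.2 146.4] [304.5 148.5] [1.5 1.3 0. ]
plate 0.93 [126.  159.6] [295.5 149.2] [  8.2 113.6   0. ]
plate 0.62 [294.8 147.6] [295.5 149.2] [1.1 0.3 0. ]
```

View pics/w1.png

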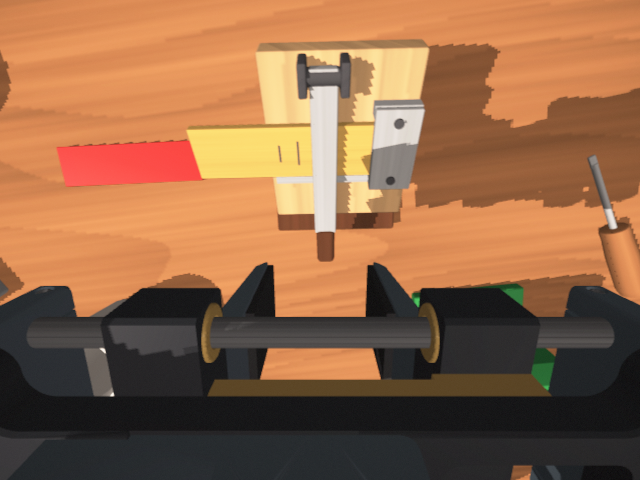

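The wrist view agrees with the fit to about 2 mm: handle at px (322,243), brass plate from (190,150) to under the keeper, and the red plate behind it on the bench. I'll lower onto the handle and close lightly.

Call:
step_arm --plan '[0.1,0.13,3.0,0,0,0,0.1,0.13,3.0,0,0,0,0,0,3.0,0,0,0,0,0,2.2,0,0,0,0,0,0,0,0,0]'

```text
time_s: 3.47
ee_pos: [471.2, -143.3, 54.7]
ee_rot: [-179.9, 0.5, -7.7]
force: [-0.6, -0.0, 0.2]
gripper_width: 49.8
gripper_force: 0.0
```

Call:
step_arm --plan '[0,0,0,0,0,0,0,0,0,0,0,0,0,0,0,0,0,0,0,0,0,0,0,0,0,0,0,0,0,0]' --hand 0.5 --newtons 6

```text
time_s: 3.88
ee_pos: [475.4, -144.0, 59.6]
ee_rot: [180.0, -0.1, -7.7]
force: [-0.4, 1.2, 0.5]
gripper_width: 19.3
gripper_force: 0.0
```

```bash
sed -i 's/550.8,-140.6,95/552.4,-140.6,95/' h.py; python3 - <<'E'
from h import *
p,r,s=cur()
H=bed([48,-12,10.5]); 
# TCP along arc: offset fixed (tool vertical). start offset from handle:
off=p-bed([-82,-12,10.5]);print(p,off,s["qpos"])
w=[]
for a in np.linspace(0,2.12,23)[1:]:
    hp=H+BR.apply(R.from_rotvec([0,a,0]).apply([-130,0,0])); w.append((hp+off,r))
plan(w,lin=14)
E
```

```text
[ 475.39045118 -143.9879043    59.56217459] [ 0.17322075 -1.64708416 -3.53109215] [-1.81736580e+01  2.13891890e+01  1.13082847e+02 -7.94659325e-03
  4.53780925e+01  7.94990554e+01]
[-0.57, 0.0, -1.11, 0.0, 0.0, 0.0, -0.46, 0.0, -1.16, 0.0, 0.0, 0.0, -0.35, 0.0, -1.2, 0.0, 0.0, 0.0, -0.23, 0.0, -1.23, 0.0, 0.0, 0.0, -0.11, 0.0, -1.25, 0.0, 0.0, 0.0]
[0.01, 0.0, -1.25, 0.0, 0.0, 0.0, 0.13, 0.0, -1.25, 0.0, 0.0, 0.0, 0.25, 0.0, -1.23, 0.0, 0.0, 0.0, 0.37, 0.0, -1.2, 0.0, 0.0, 0.0, 0.48, 0.0, -1.16, 0.0, 0.0, 0.0]
[0.59, 0.0, -1.1, 0.0, 0.0, 0.0, 0.69, 0.0, -1.04, 0.0, 0.0, 0.0, 0.79, 0.0, -0.97, 0.0, 0.0, 0.0, 0.88, 0.0, -0.89, 0.0, 0.0, 0.0, 0.96, 0.0, -0.8, 0.0, 0.0, 0.0]
[1.03, 0.0, -0.71, 0.0, 0.0, 0.0, 1.1, 0.0, -0.6, 0.0, 0.0, 0.0, 1.15, -0.0, -0.49, 0.0, 0.0, 0.0, 1.19, -0.0, -0.38, 0.0, 0.0, 0.0, 1.22, -0.0, -0.26, 0.0, 0.0, 0.0]
[1.24, -0.0, -0.15, 0.0, 0.0, 0.0, 1.25, -0.0, -0.03, 0.0, 0.0, 0.0]
```

Call:
step_arm --plan '[0,0,0,0,0,0,0,0,0,0,0,0,0,0,0,0,0,0]'

```text
time_s: 4.13
ee_pos: [475.3, -143.6, 59.1]
ee_rot: [-180.0, -0.1, -7.7]
force: [0.4, 2.6, 6.2]
gripper_width: 15.6
gripper_force: 6.0
```

Call:
step_arm --plan '[-0.57,0,-1.1,0,0,0,-0.46,0,-1.16,0,0,0,-0.35,0,-1.2,0,0,0,-0.23,0,-1.23,0,0,0,-0.11,0,-1.25,0,0,0]'

```text
time_s: 4.55
ee_pos: [458.1, -142.0, 118.8]
ee_rot: [179.9, -0.1, -7.6]
force: [3.5, -0.2, -3.1]
gripper_width: 14.7
gripper_force: 8.1
```

Call:
step_arm --plan '[0.01,0,-1.25,0,0,0,0.13,0,-1.25,0,0,0,0.25,0,-1.23,0,0,0,0.37,0,-1.2,0,0,0,0.48,0,-1.16,0,0,0]'

```text
time_s: 4.97
ee_pos: [468.7, -143.1, 179.0]
ee_rot: [180.0, 0.1, -7.6]
force: [2.4, -0.4, -4.7]
gripper_width: 14.7
gripper_force: 6.0
```

Call:
step_arm --plan '[0.59,0,-1.1,0,0,0,0.69,0,-1.04,0,0,0,0.79,0,-0.97,0,0,0,0.88,0,-0.89,0,0,0,0.96,0,-0.8,0,0,0]'

```text
time_s: 5.38
ee_pos: [506.7, -147.1, 226.4]
ee_rot: [-179.9, 0.3, -7.7]
force: [0.5, 3.6, -4.5]
gripper_width: 14.2
gripper_force: 6.0
```

```bash
python3 - <<'E'
from h import *
f=viewer.grab_frame("scene"); save(f,"s2.png")
cv2.imwrite("pics/s2c.png",cv2.resize(f["img"][150:330,170:410,::-1],(800,600)))
p,r,s=cur(); print(p, s["gripper_width"])
H=bed([48,-12,10.5]); d=BR.inv().apply(p+[0,0,5]-H); print(d, np.degrees(np.arctan2(d[2],-d[0])),np.hypot(d[0],d[2]))
E
```

```text
[ 509.47965676 -147.45077085  227.9236401 ] 14.250078482915189
[-15.08766306  -0.5034108  129.75855489] 83.36772107920348 130.6327682587556
```

View pics/s2c.png

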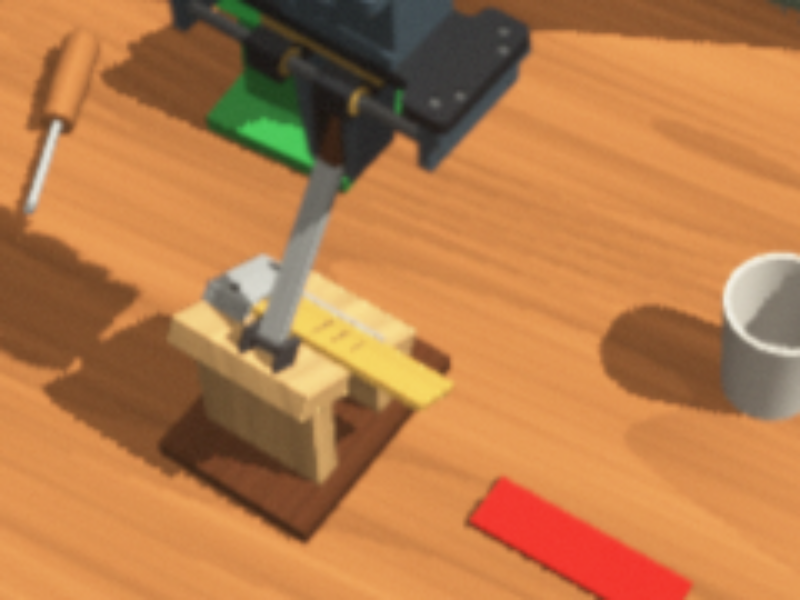

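The bar is up (crop px 330,160 to 270,340) with the handle in the jaws, and the plate still lies on the bed. I'll finish the arc.

Call:
step_arm --plan '[1.03,0,-0.71,0,0,0,1.1,0,-0.6,0,0,0,1.15,0,-0.49,0,0,0,1.19,0,-0.38,0,0,0,1.22,0,-0.26,0,0,0]'

```text
time_s: 5.85
ee_pos: [562.9, -153.4, 249.1]
ee_rot: [-179.7, 0.4, -7.7]
force: [-0.2, 7.2, -7.6]
gripper_width: 14.7
gripper_force: 6.0
```

Call:
step_arm --plan '[1.24,0,-0.15,0,0,0,1.25,0,-0.03,0,0,0,0.5,0,0.02,0,0,0,0,0,0,0,0,0,0,0,0,0,0,0]'

```text
time_s: 6.27
ee_pos: [591.8, -156.6, 250.8]
ee_rot: [-179.7, 0.5, -7.6]
force: [-3.0, 8.7, -2.7]
gripper_width: 15.1
gripper_force: 6.0
```

Call:
step_arm --plan '[0,0,0,0,0,0,0,0,0,0,0,0,0,0,0,0,0,0,0,0,0,0,0,0]' --hand 6

```text
time_s: 6.6
ee_pos: [594.6, -160.4, 253.1]
ee_rot: [179.9, -0.1, -7.7]
force: [0.2, -0.2, -0.1]
gripper_width: 39.2
gripper_force: 0.0
```

```bash
python3 - <<'E'
from h import *
p,r,s=cur(); print(p, s["ee_rot"],s["gripper_width"],s["qpos"])
H=bed([48,-12,10.5]); d=BR.inv().apply(p+[0,0,5]-H); print(d, np.degrees(np.arctan2(d[2],-d[0])),np.hypot(d[0],d[2]))
# up, then to pregrasp of plate
Q=BR*R.from_euler('x',180,degrees=True)*R.from_euler('z',90,degrees=True)
print(Q.as_matrix(), BR.as_matrix())
E
```

```text
[ 594.55737298 -160.41930763  253.12060756] [ 1.79939054e+02 -5.34974994e-02 -7.68673437e+00] 39.22852171418871 [-1.61422263e+01  2.12368978e+01  8.15873217e+01 -5.37719011e-02
  7.71139084e+01  8.15565001e+01]
[ 72.02961509  -2.03086486 108.55632279] 123.56518819046717 130.27947139899314
[[-1.33121339e-01 -8.58317559e-01  4.95549874e-01]
 [-9.91099747e-01  1.15286461e-01 -6.65606693e-02]
 [ 1.66533454e-16 -5.00000000e-01 -8.66025404e-01]] [[ 8.58317559e-01  1.33121339e-01 -4.95549874e-01]
 [-1.15286461e-01  9.91099747e-01  6.65606693e-02]
 [ 5.00000000e-01 -6.93889390e-18  8.66025404e-01]]
```

```bash
cat >> h.py <<'E'
M=BR.as_matrix(); Q=R.from_matrix(np.c_[M[:,1],M[:,0],-M[:,2]])
E
python3 - <<'E'
from h import *
p,r,s=cur()
print(bed([-.5,46,100]))
plan([(p+[0,0,75],r),(bed([-.5,50,130]),Q)],ang=6.3)
E
```

```text
[508.53943542 -88.29570146 181.35254038]
[0.0, 0.0, -2.5, 0.0, 0.0, 0.0, 0.0, 0.0, -2.5, 0.0, 0.0, 0.0, 0.0, 0.0, -2.5, 0.0, 0.0, 0.0, -0.73, -0.43, 0.8, -0.0272, 0.0274, -0.1021, -0.71, -0.52, 0.77, -0.0272, 0.0274, -0.1021]
[-0.67, -0.61, 0.74, -0.0272, 0.0274, -0.1021, -0.62, -0.7, 0.7, -0.0272, 0.0274, -0.1021, -0.56, -0.78, 0.67, -0.0272, 0.0274, -0.1021, -0.5, -0.85, 0.63, -0.0272, 0.0274, -0.1021, -0.43, -0.91, 0.59, -0.0272, 0.0274, -0.1021]
[-0.35, -0.97, 0.56, -0.0272, 0.0274, -0.1021, -0.26, -1.01, 0.52, -0.0272, 0.0274, -0.1021, -0.17, -1.05, 0.49, -0.0272, 0.0274, -0.1021, -0.07, -1.08, 0.45, -0.0272, 0.0274, -0.1021, 0.03, -1.09, 0.42, -0.0272, 0.0274, -0.1021]
[0.13, -1.09, 0.4, -0.0272, 0.0274, -0.1021, 0.23, -1.08, 0.37, -0.0272, 0.0274, -0.1021, 0.33, -1.07, 0.35, -0.0272, 0.0274, -0.1021]
```

```bash
python3 - <<'E'
from h import *
p,r,s=cur()
e=bed([-.5,50,130]); print(e)
plan([(p+[0,0,75],r),([e[0],e[1],p[2]+75],r),(e,Q)],ang=6.5)
E
```

```text
[494.20542457 -82.3344824  207.33330249]
[0.0, 0.0, -2.5, 0.0, 0.0, 0.0, 0.0, 0.0, -2.5, 0.0, 0.0, 0.0, 0.0, 0.0, -2.5, 0.0, 0.0, 0.0, -2.75, -1.6, -0.0, 0.0, 0.0, 0.0, -2.75, -1.6, -0.0, 0.0, 0.0, 0.0]
[-2.75, -1.6, -0.0, 0.0, 0.0, 0.0, -2.75, -1.6, -0.0, 0.0, 0.0, 0.0, -0.0, -0.0, 0.81, -0.0272, 0.0274, -0.1021, -0.02, -0.02, 0.8, -0.0272, 0.0274, -0.1021, -0.04, -0.05, 0.8, -0.0272, 0.0274, -0.1021]
[-0.06, -0.08, 0.8, -0.0272, 0.0274, -0.1021, -0.07, -0.1, 0.8, -0.0272, 0.0274, -0.1021, -0.08, -0.13, 0.79, -0.0272, 0.0274, -0.1021, -0.08, -0.16, 0.78, -0.0272, 0.0274, -0.1021, -0.09, -0.19, 0.78, -0.0272, 0.0274, -0.1021]
[-0.09, -0.22, 0.77, -0.0272, 0.0274, -0.1021, -0.08, -0.25, 0.76, -0.0272, 0.0274, -0.1021, -0.08, -0.28, 0.75, -0.0272, 0.0274, -0.1021, -0.07, -0.31, 0.74, -0.0272, 0.0274, -0.1021, -0.05, -0.34, 0.73, -0.0272, 0.0274, -0.1021]
[-0.04, -0.36, 0.72, -0.0272, 0.0274, -0.1021, -0.02, -0.38, 0.71, -0.0272, 0.0274, -0.1021]
```

Call:
step_arm --plan '[0,0,-2.5,0,0,0,0,0,-2.5,0,0,0,0,0,-2.5,0,0,0,-2.75,-1.6,0,0,0,0,-2.75,-1.6,0,0,0,0]'

```text
time_s: 7.02
ee_pos: [545.3, -121.6, 329.1]
ee_rot: [179.9, -0.2, -7.8]
force: [-0.4, -0.2, -0.3]
gripper_width: 60.0
gripper_force: 0.0
```

Call:
step_arm --plan '[-2.75,-1.6,0,0,0,0,-2.75,-1.6,0,0,0,0,0,0,0.8,-0.0272,0.0274,-0.102,0,0,0.8,-0.0272,0.0274,-0.102,0,-0.05,0.8,-0.0272,0.0274,-0.102]' --hand 7

```text
time_s: 7.43
ee_pos: [494.6, -82.1, 304.3]
ee_rot: [174.5, -4.1, 10.4]
force: [1.4, 0.8, -0.2]
gripper_width: 70.3
gripper_force: 0.0
```

Call:
step_arm --plan '[-0.05,-0.1,0.8,-0.0272,0.0274,-0.102,-0.1,-0.1,0.8,-0.0272,0.0274,-0.102,-0.1,-0.1,0.8,-0.0272,0.0274,-0.102,-0.1,-0.15,0.8,-0.0272,0.0274,-0.102,-0.1,-0.2,0.8,-0.0272,0.0274,-0.102]'

```text
time_s: 7.85
ee_pos: [494.3, -82.6, 263.1]
ee_rot: [163.7, -6.3, 40.6]
force: [0.4, -0.7, 0.4]
gripper_width: 70.1
gripper_force: 0.0
```

Call:
step_arm --plan '[-0.1,-0.2,0.75,-0.0272,0.0274,-0.102,-0.1,-0.25,0.75,-0.0272,0.0274,-0.102,-0.1,-0.3,0.75,-0.0272,0.0274,-0.102,-0.05,-0.3,0.75,-0.0272,0.0274,-0.102,-0.05,-0.35,0.75,-0.0272,0.0274,-0.102]'

```text
time_s: 8.27
ee_pos: [494.0, -82.7, 222.9]
ee_rot: [153.3, -2.8, 70.8]
force: [0.2, -0.1, 0.4]
gripper_width: 70.2
gripper_force: 0.0
```

Call:
step_arm --plan '[-0.05,-0.35,0.7,-0.0272,0.0274,-0.102,0,-0.4,0.7,-0.0272,0.0274,-0.102,0,0,0,0,0,0,0,0,0,0,0,0]'

```text
time_s: 8.6
ee_pos: [493.5, -82.8, 207.4]
ee_rot: [150.2, -0.3, 81.6]
force: [-0.6, -0.6, 0.7]
gripper_width: 69.9
gripper_force: 0.0
```

```bash
python3 - <<'E'
from h import *
np.set_printoptions(precision=1,suppress=True)
p,r,s=cur(); print(p, s["ee_rot"],s["qpos"],s["time_s"]); print("bed frame",BR.inv().apply(p-O), np.degrees((r.inv()*Q).as_rotvec()))
f=viewer.grab_frame("wrist");save(f,"w2.png")
for n,b in {"bar_hinge":[48,-12,10.5],"ledge":[-21.5,-22.5,2.5],"keeper":[2,-56,10.5],"bed":[0,0,0],"plate":[-.5,6,0],"end":[-.5,71,6]}.items():
    w=bed(b); print(n,np.array(proj(f,w)))
    for q in (viewer.pinpoint(n,f)[:2] if n!="end" else []): print(round(q["score"],2),np.array(q["location"]),atz(f,q["location"],w[2])-w)
# brass mask: project to plane of plate top
o=np.array(f["position"]);hsv=cv2.cvtColor(f["img"],cv2.COLOR_RGB2HSV)
m=((hsv[...,0]>20)&(hsv[...,0]<30)&(hsv[...,1]>140)).astype(np.uint8);m=cv2.morphologyEx(m,cv2.MORPH_OPEN,np.ones((5,5)))
ys,xs=np.nonzero(m); n=BR.apply([0,0,1]); P=[]
for x,y in zip(xs,ys):
    a,d=ray(f,(x,y)); P.append(BR.inv().apply(a+d*(n@(bed([0,0,6])-a))/(n@d)-O))
P=np.array(P);print(len(P),np.percentile(P,[0.5,2,50,98,99.5],axis=0))
E
```

```text
[493.5 -82.8 207.4] [150.2  -0.3  81.6] [-12.2   0.2 122.3   4.7  27.9  -7.3] 8.6
bed frame [ -1.1  49.4 130.4] [-0.2  0.1 -0.9]
bar_hinge [375.8 305.3]
0.71 [43.9 58.9] [-178.   204.2    0. ]
0.56 [376.2 305.7] [ 0.4 -0.6  0. ]
ledge [299.4 312.7]
0.91 [298.2 310.4] [-0.8  2.8  0. ]
keeper [325.2 348.9]
0.66 [324.9 349.6] [-0.4 -0.6  0. ]
bed [322.2 288.9]
plate [321.5 282.9]
0.79 [261.  102.9] [-27.7 156.    0. ]
0.75 [321.2 279.7] [0.1 3.2 0. ]
end [320.4 214. ]
212 [[-11.3  25.5   6. ]
 [-11.2  25.7   6. ]
 [ -9.   43.9   6. ]
 [ -6.7  63.2   6. ]
 [ -6.6  63.4   6. ]]
```

View pics/w2.png

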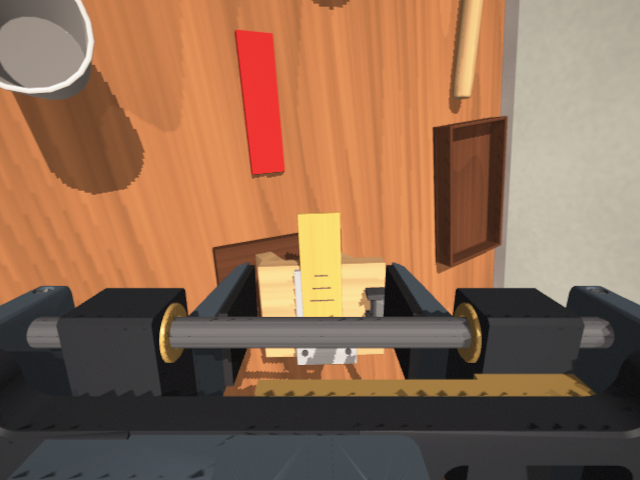

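The plate end is at px (320,213) and the fit predicts 214. The keeper and hinge match to under 1 mm. I'll descend onto the overhang.

Call:
step_arm --plan '[-0.1,0.06,2.5,0,0,-0.008,-0.1,0,2.5,0,0,-0.008,-0.1,0,2.5,0,0,0,0,0,2.0,0,0,0,0,0,1.2,0,0,0]'

```text
time_s: 9.32
ee_pos: [547.2, -92.3, 112.8]
ee_rot: [150.3, 0.2, 82.6]
force: [-0.3, 0.4, -0.4]
gripper_width: 70.2
gripper_force: 0.0
```

Call:
step_arm --plan '[0,0,0.6,0,0,0,0,0,0.3,0,0,0,0,0,0,0,0,0,0,0,0,0,0,0]'

```text
time_s: 9.65
ee_pos: [551.3, -93.0, 107.6]
ee_rot: [150.1, 0.2, 82.6]
force: [-0.4, 0.4, -0.2]
gripper_width: 69.8
gripper_force: 0.0
```

```bash
python3 - <<'E'
from h import *
np.set_printoptions(precision=2,suppress=True)
p,r,s=cur(); print(p, s["ee_rot"],s["force"]); print("bed frame",BR.inv().apply(p-O), (r.inv()*Q).as_rotvec())
E
```

```text
[551.29 -93.03 107.58] [150.15   0.17  82.58] [-0.36  0.36 -0.16]
bed frame [-0.15 47.   14.61] [-0.    0.    0.01]
```

Good: bed frame (−0.2, 47, 14.6). Gripping now.

Call:
step_arm --plan '[0,0,0,0,0,0,0,0,0,0,0,0,0,0,0,0,0,0,0,0,0,0,0,0,0,0,0,0,0,0]' --hand 3 --newtons 45

```text
time_s: 10.07
ee_pos: [551.0, -93.1, 107.2]
ee_rot: [150.2, 0.2, 82.6]
force: [-1.6, 0.1, -0.4]
gripper_width: 39.4
gripper_force: 0.6
```

Call:
step_arm --plan '[0,0,0,0,0,0,0,0,0,0,0,0,0,0,0,0,0,0]'

```text
time_s: 10.32
ee_pos: [550.6, -93.0, 106.8]
ee_rot: [150.3, 0.2, 82.6]
force: [-3.4, 0.5, 3.0]
gripper_width: 35.2
gripper_force: 45.0
```

Call:
step_arm --plan '[0.6,0,0,0,0,0,0.8,0,0,0,0,0,0.8,0,0,0,0,0]'

```text
time_s: 10.57
ee_pos: [553.8, -71.6, 106.9]
ee_rot: [150.2, 0.2, 82.5]
force: [-3.5, -3.5, 3.4]
gripper_width: 35.4
gripper_force: 45.0
```

Call:
step_arm --plan '[0.9,0,0,0,0,0,0.9,0,0,0,0,0,0.6,0,-0.2,0,0,0,0.6,0,-1.0,0,0,0,0.6,0,-1.5,0,0,0]'

```text
time_s: 10.98
ee_pos: [544.4, -33.4, 128.6]
ee_rot: [150.4, 0.2, 82.6]
force: [0.3, 0.5, -2.4]
gripper_width: 35.4
gripper_force: 45.0
```

Call:
step_arm --plan '[0.5,0,-2,0,0,0,0.5,0,-2,0,0,0,0,0,-2,0,0,0,0,0,0,0,0,0,0,0,0,0,0,0]'

```text
time_s: 11.4
ee_pos: [517.1, -19.7, 182.6]
ee_rot: [150.1, 0.1, 82.6]
force: [0.9, 0.2, -2.8]
gripper_width: 35.5
gripper_force: 45.0
```

```bash
python3 - <<'E'
from h import *
np.set_printoptions(precision=2,suppress=True)
p,r,s=cur(); print(p, s["ee_rot"],s["force"],s["qpos"])
f=viewer.grab_frame("scene");
c=np.array(proj(f,p)).astype(int);print(c)
cv2.imwrite("pics/s3c.png",cv2.resize(f["img"][130:370,190:510,::-1],(800,600)))
# plate colour end points: project predicted end if centre offset -40.5 along tool x
for e in (-105.5,24.5): print(proj(f,p+r.apply([e,0,11])))
# to above block
K=r; T=rpy(180,0,113.75)
tx=T.apply([1,0,0]); tgt=np.array([452.5,272,0])+tx*40.5
print(tgt)
plan([([tgt[0]-5,tgt[1]-10,200],T)],ang=4,lin=25)
E
```

```text
[517.1  -19.71 182.6 ] [150.13   0.15  82.58] [ 0.88  0.15 -2.78] [ -1.57   3.76 122.93  -7.56  23.77  11.94]
[335 236]
[np.float64(285.6399790001021), np.float64(213.6957394978769)]
[np.float64(345.049724583621), np.float64(248.32813182311546)]
[436.19 309.07   0.  ]
[2.18, -0.71, -0.57, 0.0361, 0.0103, -0.0379, 2.21, -0.65, -0.52, 0.0361, 0.0103, -0.0379, 2.24, -0.58, -0.47, 0.0361, 0.0103, -0.0379, 2.26, -0.51, -0.43, 0.0361, 0.0103, -0.0379, 2.29, -0.44, -0.39, 0.0361, 0.0103, -0.0379]
[2.31, -0.37, -0.35, 0.0361, 0.0103, -0.0379, 2.32, -0.29, -0.32, 0.0361, 0.0103, -0.0379, 2.34, -0.22, -0.28, 0.0361, 0.0103, -0.0379, 2.34, -0.14, -0.25, 0.0361, 0.0103, -0.0379, 2.35, -0.06, -0.23, 0.0361, 0.0103, -0.0379]
[2.35, 0.03, -0.2, 0.0361, 0.0103, -0.0379, 2.35, 0.11, -0.18, 0.0361, 0.0103, -0.0379, 2.35, 0.19, -0.16, 0.0361, 0.0103, -0.0379, 2.34, 0.27, -0.14, 0.0361, 0.0103, -0.0379]
```

View pics/s3c.png

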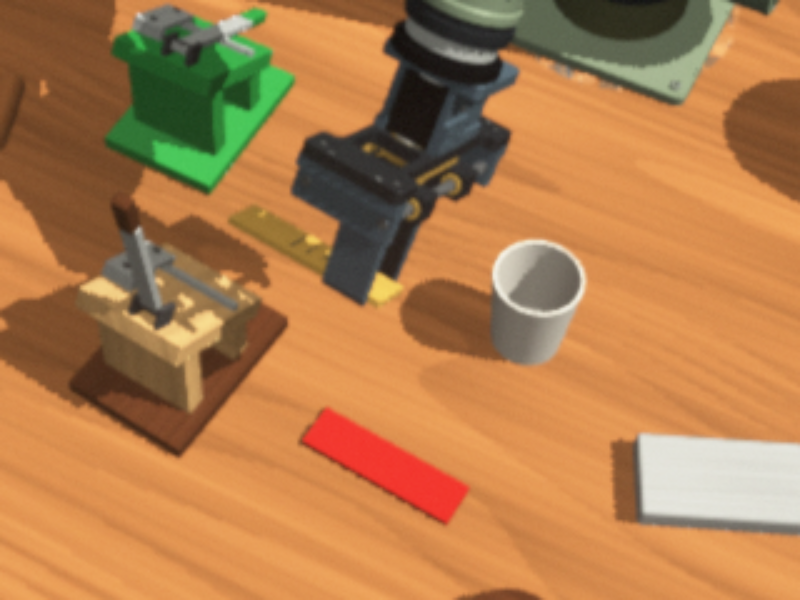

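The bar stands open (crop px 125,210 to 155,310), the plate is held level with the jaws (crop px 240,217 to 392,290), and nothing else has moved. I'll carry it over the cup to the block.

Call:
step_arm --plan '[2.2,-0.7,-0.55,0.036,0.0103,-0.038,2.2,-0.65,-0.5,0.036,0.0103,-0.038,2.25,-0.6,-0.5,0.036,0.0103,-0.038,2.25,-0.5,-0.45,0.036,0.0103,-0.038,2.3,-0.45,-0.4,0.036,0.0103,-0.038]'

```text
time_s: 11.87
ee_pos: [485.9, 94.9, 187.2]
ee_rot: [161.0, 2.0, 93.8]
force: [1.1, -0.9, -2.4]
gripper_width: 35.1
gripper_force: 45.0
```

Call:
step_arm --plan '[2.3,-0.4,-0.35,0.036,0.0103,-0.038,2.3,-0.3,-0.3,0.036,0.0103,-0.038,2.35,-0.2,-0.3,0.036,0.0103,-0.038,2.35,-0.15,-0.25,0.036,0.0103,-0.038,2.35,-0.05,-0.25,0.036,0.0103,-0.038]'

```text
time_s: 12.28
ee_pos: [455.2, 208.9, 193.7]
ee_rot: [171.7, 1.8, 105.1]
force: [0.2, -0.4, -0.5]
gripper_width: 35.5
gripper_force: 45.0
```

Call:
step_arm --plan '[2.35,0.03,-0.2,0.036,0.0103,-0.038,2.35,0.1,-0.2,0.036,0.0103,-0.038,2.35,0.2,-0.15,0.036,0.0103,-0.038,2.35,0.25,-0.15,0.036,0.0103,-0.038,0,0,0,0,0,0]'

```text
time_s: 12.7
ee_pos: [431.7, 302.9, 198.9]
ee_rot: [179.9, -0.1, 114.0]
force: [0.6, 0.2, -1.4]
gripper_width: 35.4
gripper_force: 45.0
```

Call:
step_arm --plan '[0,0,0,0,0,0,0,0,0,0,0,0]'

```text
time_s: 12.87
ee_pos: [430.7, 298.4, 199.2]
ee_rot: [-180.0, 0.1, 113.8]
force: [-0.9, 0.1, -2.3]
gripper_width: 35.4
gripper_force: 45.0
```

```bash
python3 - <<'E'
from h import *
np.set_printoptions(precision=2,suppress=True)
p,r,s=cur(); print(p, s["ee_rot"],s["force"],s["qpos"],s["time_s"])
T=rpy(180,0,113.75); print((r.inv()*T).as_rotvec())
f=viewer.grab_frame("scene"); save(f,"s4.png")
for e in (-105.5,24.5): print(proj(f,p+r.apply([e,0,11])))
cv2.imwrite("pics/s4c.png",cv2.resize(f["img"][220:400,380:620,::-1],(800,600),interpolation=cv2.INTER_CUBIC))
E
```

```text
[430.71 298.45 199.19] [-179.97    0.12  113.8 ] [-0.89  0.15 -2.34] [33.53 14.96 98.82 -0.12 66.27  9.78] 12.8667
[-0.  0.  0.]
[np.float64(464.05251822340006), np.float64(266.5499238476884)]
[np.float64(541.4285669540784), np.float64(271.70627905823454)]
```

View pics/s4c.png

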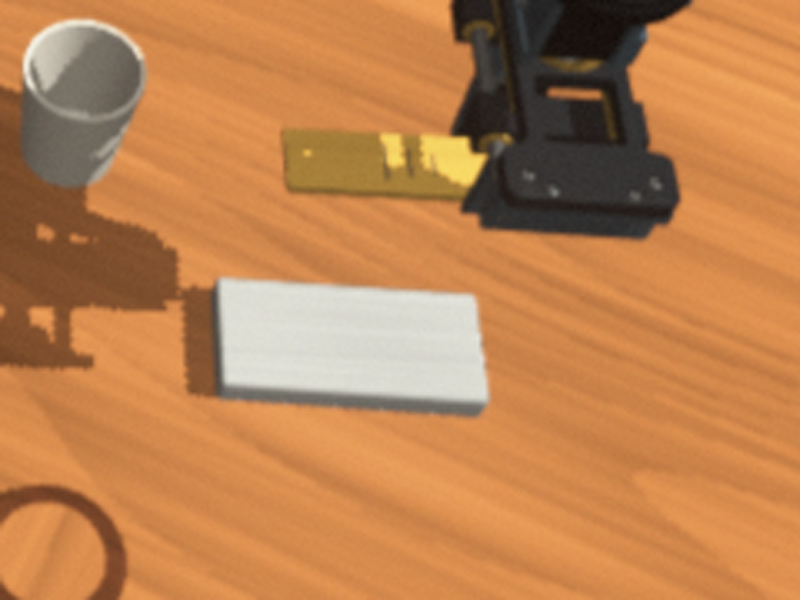

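The plate is level in the jaws, with its free end at crop px (287,159); the block top runs from crop px (218,280) to (488,410). I'll come down to hover just above and compare again.

Call:
step_arm --plan '[0.2,0.3,3,0,0,0,0.2,0.4,3,0,0,0,0.13,0.28,3,0,0,0,0,0,2.8,0,0,0,0,0,1.2,0,0,0]'

```text
time_s: 13.33
ee_pos: [436.0, 305.4, 67.2]
ee_rot: [-179.8, 0.1, 113.7]
force: [-0.5, 0.3, -2.3]
gripper_width: 35.2
gripper_force: 45.0
```

Call:
step_arm --plan '[0,0,1,0,0,0,0,0,0.6,0,0,0,0,0,0,0,0,0,0,0,0,0,0,0]'

```text
time_s: 13.67
ee_pos: [438.4, 307.8, 55.5]
ee_rot: [179.8, 0.0, 113.8]
force: [0.3, -0.2, -2.1]
gripper_width: 35.3
gripper_force: 45.0
```

```bash
python3 - <<'E'
from h import *
np.set_printoptions(precision=2,suppress=True)
p,r,s=cur(); print(p, s["ee_rot"],s["force"],s["time_s"])
b=R.from_euler('z',23.75,degrees=True); C=np.array([453,272,0])
for c in ["scene","top"]:
    f=viewer.grab_frame(c); save(f,c+"5.png"); hsv=cv2.cvtColor(f["img"],cv2.COLOR_RGB2HSV)
    u,v=np.array(proj(f,[453,272,22])).astype(int)
    m=((hsv[...,0]>18)&(hsv[...,0]<32)&(hsv[...,1]>120)).astype(np.uint8); w=np.zeros_like(m); w[v-50:v+50,u-60:u+60]=m[v-50:v+50,u-60:u+60]
    zt=p[2]-8.3
    P=np.array([b.inv().apply(atz(f,(x,y),zt)-C) for y,x in zip(*np.nonzero(w))])
    print(c,len(P),np.percentile(P,[1,50,99],axis=0))
    m=((hsv[...,1]<60)&(hsv[...,2]>110)).astype(np.uint8); w=np.zeros_like(m); w[v-50:v+50,u-60:u+60]=m[v-50:v+50,u-60:u+60]
    P=np.array([b.inv().apply(atz(f,(x,y),22)-C) for y,x in zip(*np.nonzero(w))])
    print("block",len(P),np.percentile(P,[1,50,99],axis=0))
f=viewer.grab_frame("scene"); 
cv2.imwrite("pics/s5c.png",cv2.resize(f["img"][260:380,430:590,::-1],(800,600),interpolation=cv2.INTER_CUBIC))
E
```

```text
[438.39 307.83  55.49] [179.81   0.05 113.79] [ 0.25 -0.17 -2.11] 13.6667
scene 874 [[-53.89 -63.92  47.19]
 [  2.47 -15.82  47.19]
 [ 21.06  86.85  47.19]]
block 1095 [[-28.13 -73.89  22.  ]
 [ 25.69 -16.47  22.  ]
 [ 43.44  68.37  22.  ]]
top 610 [[-16.7  -64.11  47.19]
 [  1.79 -16.97  47.19]
 [ 18.75  40.6   47.19]]
block 866 [[-33.93 -72.12  22.  ]
 [-12.94  -1.55  22.  ]
 [ 76.78 151.22  22.  ]]
```

View pics/s5c.png

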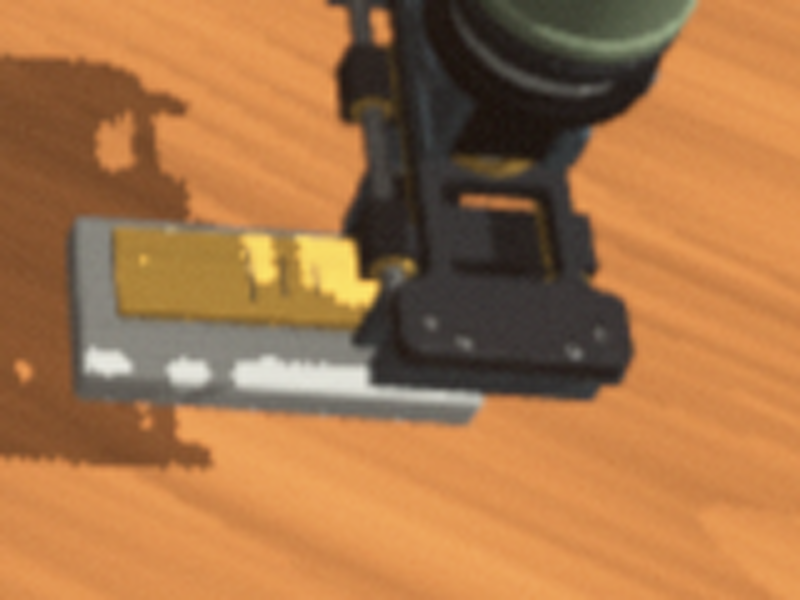

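Plate end is at −64 mm and block end at −74 mm, so the 10 mm margin is as it should be, and the plate is centred across to about 1 mm. Lowering gently.

Call:
step_arm --plan '[0,-0.05,0.8,0,0,0,0,0,0.5,0,0,0,0,0,0.3,0,0,0,0,0,0.15,0,0,0,0,0,0,0,0,0]'

```text
time_s: 14.23
ee_pos: [437.0, 307.4, 36.8]
ee_rot: [180.0, 0.1, 113.8]
force: [0.2, -0.2, -1.5]
gripper_width: 35.3
gripper_force: 45.0
```

Call:
step_arm --plan '[0,0,0.1,0,0,0,0,0,0,0,0,0,0,0,0,0,0,0]'

```text
time_s: 14.48
ee_pos: [437.5, 307.7, 36.5]
ee_rot: [179.9, 0.1, 113.8]
force: [-0.4, -0.6, -1.4]
gripper_width: 35.1
gripper_force: 45.0
```

Call:
step_arm --plan '[0,0,0.05,0,0,0,0,0,0.05,0,0,0,0,0,0,0,0,0]'

```text
time_s: 14.73
ee_pos: [437.5, 307.7, 36.3]
ee_rot: [179.9, 0.0, 113.8]
force: [-1.8, -1.3, 5.6]
gripper_width: 35.3
gripper_force: 47.7
```

Contact (z force +5.6 N). I'll release gently, then retreat straight up.

Call:
step_arm --plan '[0,0,0,0,0,0,0,0,0,0,0,0,0,0,0,0,0,0]' --hand 4.5 --newtons 10

```text
time_s: 14.98
ee_pos: [439.4, 308.8, 36.4]
ee_rot: [179.6, 0.0, 113.8]
force: [3.8, 1.2, 4.8]
gripper_width: 45.1
gripper_force: 2.4
```

Call:
step_arm --plan '[0,0,-0.3,0,0,0,0,0,-1,0,0,0,0,0,-2.5,0,0,0,0,0,-3.5,0,0,0,0,0,-3.5,0,0,0]'

```text
time_s: 15.4
ee_pos: [435.6, 306.7, 143.9]
ee_rot: [-179.8, 0.1, 113.8]
force: [0.7, 0.0, 0.2]
gripper_width: 45.1
gripper_force: 0.0
```

Call:
step_arm --plan '[0,0,-3.5,0,0,0,3.5,0,-2,0,0,0,3.5,0,0,0,0,0,3,0,0,0,0,0,0,0,0,0,0,0]'

```text
time_s: 15.82
ee_pos: [394.3, 402.8, 199.0]
ee_rot: [179.9, -0.1, 114.0]
force: [0.1, 0.4, 0.1]
gripper_width: 45.2
gripper_force: 0.0
```

```bash
python3 - <<'E'
from h import *
np.set_printoptions(precision=2,suppress=True)
p,r,s=cur(); print(p,s["force"],s["time_s"])
f=viewer.grab_frame("top"); hsv=cv2.cvtColor(f["img"],cv2.COLOR_RGB2HSV)
u,v=np.array(proj(f,[453,272,22])).astype(int)
m=((hsv[...,0]>18)&(hsv[...,0]<32)&(hsv[...,1]>120)).astype(np.uint8); w=np.zeros_like(m); w[v-30:v+30,u-40:u+40]=m[v-30:v+30,u-40:u+40]
P=np.array([atz(f,(x,y),28)[:2] for y,x in zip(*np.nonzero(w))],np.float32); print(cv2.minAreaRect(P))
g=viewer.grab_frame("scene")
cv2.imwrite("pics/s6.png",g["img"][:,:,::-1])
E
```

```text
[394.26 402.82 198.95] [0.09 0.4  0.14] 15.8167
((453.08526611328125, 271.49615478515625), (35.66434860229492, 129.02114868164062), 23.638755798339844)
```

View pics/s6.png

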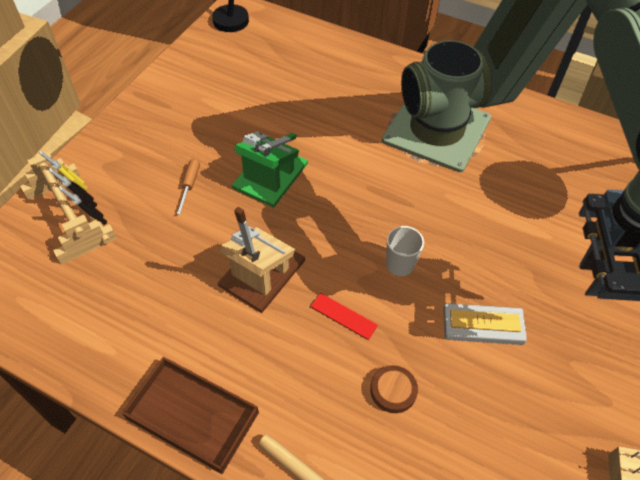

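The plate lies flat and centred on the steel block at px (485,321): (453.1, 271.5) at 23.6° against the block's (452, 272) at 23.75°. The bar stands open at (247,235), the cup and graver have not moved, and the arm is clear.

```bash
python3 -c "
from workcell import env
print(env.job_done())"
```

```text
the job is handed in; nothing more can be done
None
```

The clamp bar stands open by itself, the brass plate lies flat and released on the steel bench block, centred and aligned to about 1 mm, nothing else was moved, and the job is handed in at about 16 s.

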